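# Sweep the salvaged relays into the parts tray

## Robot

A 6-joint arm with a two-finger parallel gripper is mounted at the origin on the work surface. World frame = base frame: x ahead of the robot, y to its left, z up, the work surface at z = 0. Lengths are in m, angles in rad, forces in N, time in s.
With the tool pointing down it reaches from about 0.375 to 0.975 m from the base axis. Payload 3.8 kg.
Tool frame: the origin (TCP) lies on the centre line of the jaws, within the pads' length; the fingertips stand 17 mm ahead of it and the grasp point (between the pads) lies 2 mm behind it (bot.tip_extent is the distance from the TCP to the fingertips, in m); z points along the fingers, y is the line along which they close (so a half turn about z gives the same grasp; the last joint's range is limited). The gripper opens to 85 mm and grips with 20 to 120 N. Pads are 22 mm wide; open, the fingers measure 114 mm over their backs; the gripper's body (76 mm by 85 mm) begins 54 mm behind the grasp point. The pads swing forward as they close: fully open they stand 13 mm farther back than shut.
Start: joints at [1.156, 0.264, 1.604, -0, 1.274, -0.037], TCP at [0.249, 0.627, 0.223] pointing down, gripper open.
Joint ranges: [-2.63, 2.63], [-0.94, 2.18], [0.31, 2.57], [-1.31, 4.45], [0, 2.66], [-2.55, 2.55]. Speed limits (rad/s): [2.57, 2.57, 3.14, 3.14, 3.14, 3.14].

## Interface

Orientations are given as a rotation vector (axis times angle).
In Python, from workcell import readout, read_camera, finish_job, bot gives the robot as it stands.
- The arm moves only by the tool jog_arm, never from a script. Its argument "deltas" is one flat list of numbers, 7 for each row, row after row: the shift along the tool's x, y, z in m, then the turn, a rotation vector about the tool's x, y, z in degrees, then the gripper command: -1 is shut, 1 is fully open, values between are in proportion. A call has 1 to 8 rows; each row is the pose to reach, as a shift and turn from the pose commanded when the call began, along the tool's axes at that moment; what a row does not reach only later rows make up. A row lasts 1/10 s, in which the tool goes at most 50 mm and 8.59 degrees, less where a joint would pass 70% of its speed; a pose out of reach is approached as far as the arm can. A call with a gripper value outside its range is refused whole. The fingers move at their own pace and stop on an object; "squeeze" is the grip in N (left out, the last holds). Time passes only in rows, so rows that repeat a pose let the fingers close. It gives the time, the measured TCP pose, the force, the opening and the grip force at its end, in the units of the state.
- readout.read_state(): the state, without advancing time (a new reading comes with each control period).
- read_camera(name): name is "side" or "top" or "wrist"; returns a dict with "color" (400x640x3 uint8, blue, green, red), "fx", "fy", "cx", "cy" (pixels), "origin" and "attitude" of the camera in the world. Camera axes: x right, y down, z forward; pixel columns grow to the right and rows downward; lengths in m; the calibration is good to about 2 mm. The wrist camera is an equidistant fisheye: a pixel r from the principal point sees the ray r / f radians off the axis. A picture is of the moment at which its call begins. There is no depth.
- finish_job(): hands the job in; it is judged then, once.
The state is a dict: "time": time; "q": joint angles; "joint_vel": joint speeds; "joint_torque": joint torques, N m; "tool_pos": TCP position; "tcp_rot": TCP orientation; "wrist_force": force on the tool from outside, world axes, zero at the start; "torque": the same for the moment, N m; "width": opening from 0.0 (shut) to 1.0 (fully open); "grip_force": force on a finger pad.
Only numpy, scipy, OpenCV 4.12 (cv2) and the standard library are available. Lean on these libraries where they do the work, as an engineer would, in place of code of your own. Each camera call takes 0.05 s, during which the arm holds its last target. There are 200 camera calls.

## Task

Clear the work board: with your fingers, sweep the four small blue relays along the mat and over the board's open end so that all four drop into the yellow tray. Push them only, do not pick any of them up, and leave the circuit board, the solder spool and the jar standing where they are.

Things in the scene. Friction and masses are not known exactly. Their poses are not given: they have to be found in the camera images.
- board: fixed work board, 310 mm (its x) by 400 mm (its y), 24 mm high, plywood with a light grey mat; it stands on the bench, turned up to 0.15 rad. Origin: centre of its underside, on the bench at z = 0; the mat's top is at z = 24 mm. An aluminium rail 12 mm wide, 10 mm higher than the mat, runs along each long edge (x = -155 to -143 and +143 to +155 mm in its frame). The two ends, y = +200 and y = -200 mm in its frame, are open, with no rail: a tray stands against each
- tray_yellow: fixed yellow parts tray, the goal: 280 mm (x) by 100 mm (y), floor and walls 3 mm thick, standing on the bench against one open end of the board (either end; 2 mm gap), axes parallel to the board's. Walls along the two long sides 20 mm high (4 mm lower than the mat, so things swept over the board's end drop in), walls at the two short sides 36 mm high. Origin: centre of its underside, at bench level, 252 mm from the board's origin along the board's y
- tray_grey: fixed grey tray, the same in shape and size, against the other end of the board; nothing belongs in it in this job
- relay1: small salvaged relay, a blue box 27 x 32 x 20 mm (its x, y, z), with a dark band round its foot and a white patch on top, about 26 g, loose, lying on the light grey mat of the work board at any yaw, within board x = -110 to -10 mm and y = -120 to +120 mm. Origin at its centre, 10 mm above the mat at the start. It slides when pushed low down and may turn or tumble
- relay2: small salvaged relay, a blue box 27 x 32 x 20 mm (its x, y, z), with a dark band round its foot and a white patch on top, about 26 g, loose, lying on the light grey mat of the work board at any yaw, within board x = -110 to -10 mm and y = -120 to +120 mm. Origin at its centre, 10 mm above the mat at the start. It slides when pushed low down and may turn or tumble
- relay3: small salvaged relay, a blue box 27 x 32 x 20 mm (its x, y, z), with a dark band round its foot and a white patch on top, about 26 g, loose, lying on the light grey mat of the work board at any yaw, within board x = -110 to -10 mm and y = -120 to +120 mm. Origin at its centre, 10 mm above the mat at the start. It slides when pushed low down and may turn or tumble
- relay4: small salvaged relay, a blue box 27 x 32 x 20 mm (its x, y, z), with a dark band round its foot and a white patch on top, about 26 g, loose, lying on the light grey mat of the work board at any yaw, within board x = -110 to -10 mm and y = -120 to +120 mm. Origin at its centre, 10 mm above the mat at the start. It slides when pushed low down and may turn or tumble
- pcb: green circuit board with a heat sink and connectors, 50 mm (x) by 80 mm (y), 18 mm high, 90 g, loose on the far strip of the work board (board x between 60 and 140 mm). Origin: centre of its underside. Not to be disturbed
- spool: solder spool standing on end, orange flanges 44 mm across, 40 mm high, 200 g, loose on the same far strip. Origin: centre of its underside. Not to be disturbed
- jar: small jar with a red lid, 36 mm across, 40 mm high, 70 g, loose on the same far strip. Origin: centre of its underside. Not to be disturbed

How it is judged:
At the end, for the whole second after the job is handed in: The centres of all four relays are inside the yellow tray's walls and less than 38 mm above its underside, and the relays are at rest (under 20 mm/s); the circuit board, the spool and the jar are each within 15 mm of where they started (x of relay1 in the frame of tray_yellow between -0.134 and 0.134 m and y of relay1 in the frame of tray_yellow between -0.044 and 0.044 m and z of relay1 in the frame of tray_yellow between 0 and 0.038 m and linear speed of each of relay1, relay2, relay3, relay4 below 0.02 m/s and x of relay2 in the frame of tray_yellow between -0.134 and 0.134 m and y of relay2 in the frame of tray_yellow between -0.044 and 0.044 m and z of relay2 in the frame of tray_yellow between 0 and 0.038 m and x of relay3 in the frame of tray_yellow between -0.134 and 0.134 m and y of relay3 in the frame of tray_yellow between -0.044 and 0.044 m and z of relay3 in the frame of tray_yellow between 0 and 0.038 m and x of relay4 in the frame of tray_yellow between -0.134 and 0.134 m and y of relay4 in the frame of tray_yellow between -0.044 and 0.044 m and z of relay4 in the frame of tray_yellow between 0 and 0.038 m and distance of each of pcb, spool, jar from where it was at the start of the episode below 0.015 m); the robot touches nothing.
It fails at once if a relay is lifted (its centre more than 25 mm higher than where it lies on the board at the start) (height (world z) of any of relay1, relay2, relay3, relay4 above 0.059 m).
It fails at once if the circuit board is shoved more than 15 mm or tipped over (distance of pcb from where it was at the start of the episode above 0.015 m or angle between pcb's own z axis and vertical above 0.4 rad).
It fails at once if the solder spool is shoved more than 15 mm or tipped over (distance of spool from where it was at the start of the episode above 0.015 m or angle between spool's own z axis and vertical above 0.4 rad).
It fails at once if the jar is shoved more than 15 mm or tipped over (distance of jar from where it was at the start of the episode above 0.015 m or angle between jar's own z axis and vertical above 0.4 rad).
It also fails if it takes over 64 s, if anything falls off the work surface, if the arm or the gripper's body presses on something with over 40 N, if the wrist force passes 120 N, or if a joint passes its speed limit or range.

## Working session

There is one attempt and no reset: what is moved stays moved. The work goes in short steps, Python scripts to look and compute and a tool call to move; the robot and the scene stay as the last step left them, time stands still between calls to the robot, and variables do not carry over. Pictures are saved under pics/ and viewed, at most 10 in all, crops included, and the job is handed in when it is done.

Besides the shell and the picture viewer there is one more tool, called after "Call:" by a JSON object that holds its "op" and its "data", one argument or row to a line. jog_arm: Moves the arm, as the interface text tells. Its arguments: {"type":"object","properties":{"deltas":{"type":"array"},"squeeze":{"type":"number"}},"required":["deltas"]}

```bash
mkdir -p pics
cat > h.py <<'E'
import numpy as np,cv2
from workcell import readout,read_camera,finish_job,bot
from scipy.spatial.transform import Rotation as R
def att(c):
    a=np.array(c["attitude"],float)
    return a if a.shape==(3,3) else (R.from_rotvec(a).as_matrix() if a.size==3 else R.from_quat(a).as_matrix())
def cast(c,uv,z):
    uv=np.atleast_2d(uv).astype(float)
    d=np.c_[(uv[:,0]-c["cx"])/c["fx"],(uv[:,1]-c["cy"])/c["fy"],np.ones(len(uv))]@att(c).T
    o=np.array(c["origin"]); return o+d*((z-o[2])/d[:,2])[:,None]
def blobs(c,lo,hi,z,amin=60):
    m=cv2.inRange(cv2.cvtColor(c["color"],cv2.COLOR_BGR2HSV),lo,hi)
    cs,_=cv2.findContours(m,cv2.RETR_EXTERNAL,cv2.CHAIN_APPROX_NONE)
    out=[]
    for k in cs:
        if cv2.contourArea(k)<amin: continue
        (u,v),_,_=cv2.minAreaRect(k); b=cv2.boxPoints(cv2.minAreaRect(k))
        out.append((np.array([u,v]).round(),cast(c,[u,v],z)[0].round(3),cast(c,b,z)[:,:2].round(3).tolist(),cv2.contourArea(k)))
    return out
E
python3 - <<'E'
from h import *
for n in("top","side"):
    c=read_camera(n); cv2.imwrite(f"pics/{n}0.png",c["color"]); print(n,c["origin"],c["attitude"],c["fx"])
    if n=="top":
        for nm,lo,hi,z in(("blue",(100,100,40),(130,255,255),.044),("yellow",(22,100,80),(35,255,255),.02)):
            for b in blobs(c,lo,hi,z): print(nm,*b)
print(readout.read_state())
E
```

```text
top [0.58396284 0.01966481 0.75064477] [-2.17434394  2.23826762 -0.06526344] 400.0042724107356
blue [338. 272.] [ 0.491 -0.003  0.044] [[0.493, 0.019], [0.511, -0.008], [0.488, -0.024], [0.471, 0.003]] 262.5
blue [380. 246.] [ 0.535 -0.078  0.044] [[0.548, -0.063], [0.547, -0.095], [0.521, -0.094], [0.522, -0.062]] 252.5
blue [416. 236.] [ 0.55  -0.143  0.044] [[0.564, -0.127], [0.567, -0.156], [0.536, -0.158], [0.533, -0.13]] 258.0
blue [301. 232.] [0.563 0.06  0.044] [[0.562, 0.081], [0.584, 0.064], [0.564, 0.039], [0.542, 0.056]] 256.5
yellow [487. 215.] [ 0.583 -0.28   0.02 ] [[0.721, -0.233], [0.723, -0.326], [0.447, -0.325], [0.446, -0.235]] 7042.5
yellow [493. 215.] [ 0.582 -0.292  0.02 ] [[0.726, -0.24], [0.728, -0.347], [0.439, -0.343], [0.439, -0.239]] 461.0
side [ 0.37511836 -0.50207379  0.67189345] [-2.34972807  0.52226484 -0.18094552] 362.3917934379637
{'time': 0.1, 'q': array([ 1.15607903e+00,  2.64677761e-01,  1.60524153e+00, -2.86417106e-05,
        1.27371789e+00, -3.68883530e-02]), 'joint_vel': array([-0.00065827, -0.00116907, -0.00227437, -0.00015343, -0.00106144,
        0.00028823]), 'joint_torque': array([ 1.59515334e-03, -5.16708577e+01, -3.68587697e+01, -5.43681870e-05,
        6.36857265e-03,  3.40360418e-05]), 'tool_pos': array([0.24873769, 0.62676337, 0.22228438]), 'tcp_rot': array([-0.58987423, -3.08527708,  0.00313921]), 'wrist_force': array([ 0.40119743,  0.94747982, -0.21898402]), 'torque': array([-0.0296524 ,  0.03646297,  0.01734401]), 'grip_force': 0.0, 'width': 0.9965276423807797}
```

View pics/top0.png

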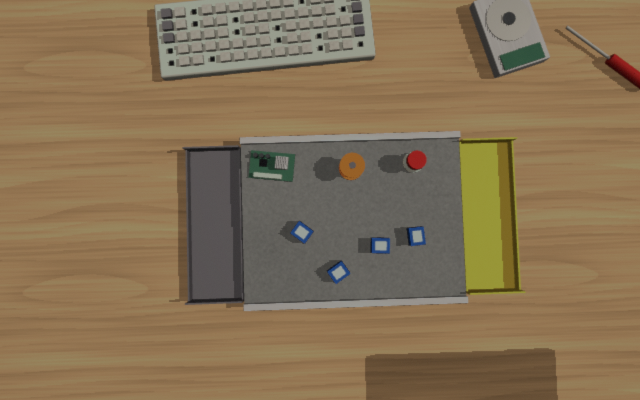

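View pics/side0.png

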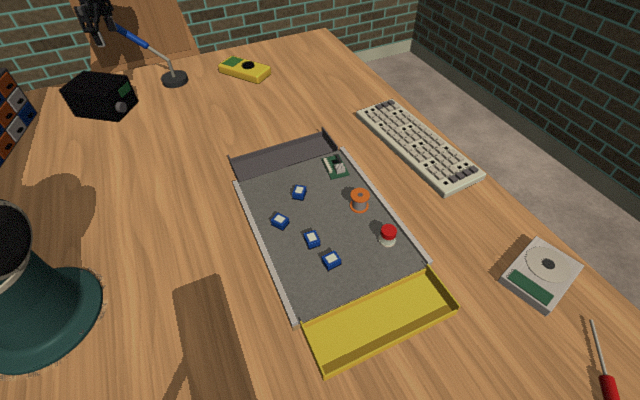

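The top view shows relays at about px (338,272), (380,246), (416,236) and (301,232). The yellow tray is on the right (world −y, ~487,215), and the jar (416,160), spool (352,166) and PCB (271,166) sit on the far strip. The side view agrees. The board is nearly axis-aligned, so I'll sweep along −y with the fingers partly closed and spread along x.

Call:
{"op": "jog_arm", "data": {
  "deltas": [-0.216, -0.225, 0.03, 0, 0, 68, -0.5, -0.216, -0.225, 0.03, 0, 0, 68, -0.5, -0.216, -0.225, 0.03, 0, 0, 68, -0.5, -0.216, -0.225, 0.03, 0, 0, 68, -0.5, -0.432, -0.449, 0.06, 0, 0, 68.3, -0.5, -0.432, -0.449, 0.06, 0, 0, 68.3, -0.5, -0.432, -0.449, 0.06, 0, 0, 68.3, -0.5, -0.432, -0.449, 0.06, 0, 0, 68.3, -0.5]
}}

```text
time: 0.9
tool_pos: [0.3996, 0.2568, 0.1847]
tcp_rot: [2.226, 2.216, -0.0]
wrist_force: [1.6, -0.3, -0.4]
width: 0.253
grip_force: 0.0
```

Run:
```python
from h import *
s=readout.read_state(); print(s["time"],s["tool_pos"],R.from_rotvec(s["tcp_rot"]).as_matrix().round(3),s["width"],bot.tip_extent,s["q"])
```

```text
0.9 [0.39964755 0.25680782 0.18467931] [[ 0.005  1.    -0.   ]
 [ 1.    -0.005 -0.   ]
 [-0.    -0.    -1.   ]] 0.25308275959534077 0.017 [ 5.18784519e-01 -9.12033593e-02  2.06145192e+00 -1.14621827e-04
  1.17149852e+00  5.23411810e-01]
```

Call:
{"op": "jog_arm", "data": {
  "deltas": [-0.212, 0.089, 0.06, 0, 0, 0, -0.5, -0.212, 0.089, 0.06, 0, 0, 0, -0.5, -0.212, 0.089, 0.06, 0, 0, 0, -0.5, -0.212, 0.089, 0.06, 0, 0, 0, -0.5, -0.212, 0.089, 0.06, 0, 0, 0, -0.5, -0.212, 0.089, 0.06, 0, 0, 0, -0.5, -0.212, 0.089, 0.129, 0, 0, 0, -0.5, -0.212, 0.089, 0.129, 0, 0, 0, -0.5]
}}

```text
time: 1.7
tool_pos: [0.4863, 0.0469, 0.0531]
tcp_rot: [-2.219, -2.219, 0.005]
wrist_force: [-1.0, -0.5, -0.9]
width: 0.248
grip_force: 0.0
```

Run:
```python
from h import *
s=readout.read_state(); print(s["time"],s["tool_pos"],s["wrist_force"])
c=read_camera("side"); cv2.imwrite("pics/s1.png",cv2.resize(c["color"][120:340,200:480],None,fx=2.7,fy=2.7))
```

```text
1.7 [0.48631154 0.0468542  0.05314793] [-0.97741041 -0.54549671 -0.88401754]
```

View pics/s1.png

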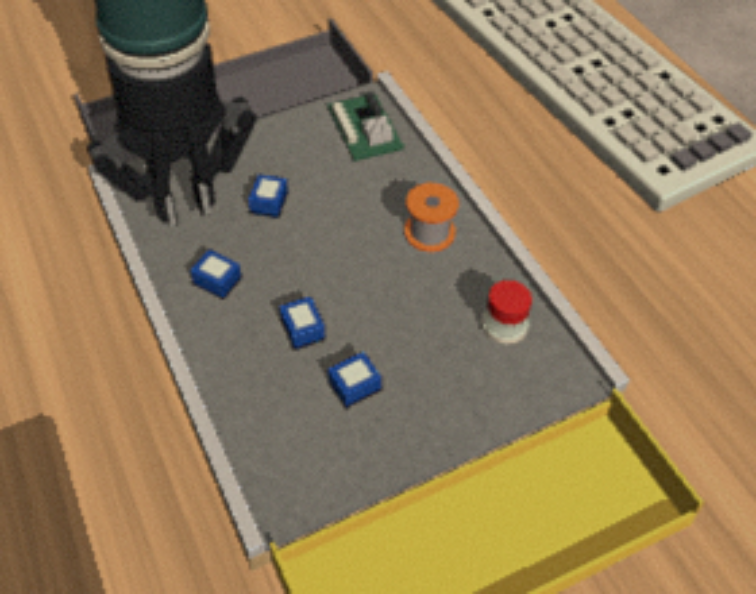

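The fingers are low behind the near relay (crop ~185,215) and nothing has been disturbed. I'll descend gently and check for contact force.

Call:
{"op": "jog_arm", "data": {
  "deltas": [0, 0, 0.005, 0, 0, 0, -0.5, 0, 0, 0.008, 0, 0, 0, -0.5, 0, 0, 0.008, 0, 0, 0, -0.5]
}}

```text
time: 2.05
tool_pos: [0.4898, 0.0474, 0.0492]
tcp_rot: [2.219, 2.222, 0.002]
wrist_force: [-0.3, 0.8, 0.2]
width: 0.25
grip_force: 0.0
```

Call:
{"op": "jog_arm", "data": {
  "deltas": [-0.015, 0, 0.003, 0, 0, 0, -0.5, -0.03, -0.001, 0.003, 0, 0, 0, -0.5, -0.045, -0.002, 0.003, 0, 0, 0, -0.5, -0.06, -0.003, 0.003, 0, 0, 0, -0.5, -0.075, -0.004, 0.003, 0, 0, 0, -0.5, -0.09, -0.005, 0.003, 0, 0, 0, -0.5, -0.105, -0.007, 0.003, 0, 0, 0, -0.5, -0.12, -0.009, 0.003, 0, 0, 0, -0.5]
}}

```text
time: 2.85
tool_pos: [0.4813, -0.0738, 0.0469]
tcp_rot: [2.218, 2.221, 0.003]
wrist_force: [0.2, 0.5, -0.2]
width: 0.248
grip_force: 0.0
```

Run:
```python
from h import *
c=read_camera("side")
cv2.imwrite("pics/s2.png",cv2.resize(c["color"][120:390,200:480],None,fx=2.2,fy=2.2))
for b in blobs(c,(100,100,40),(130,255,255),.036): print(*b[:2],b[3])
```

```text
[331. 260.] [ 0.552 -0.144  0.036] 222.5
[312. 239.] [ 0.537 -0.079  0.036] 191.0
[ 27. 113.] [-0.063  0.723  0.036] 226.0
```

View pics/s2.png

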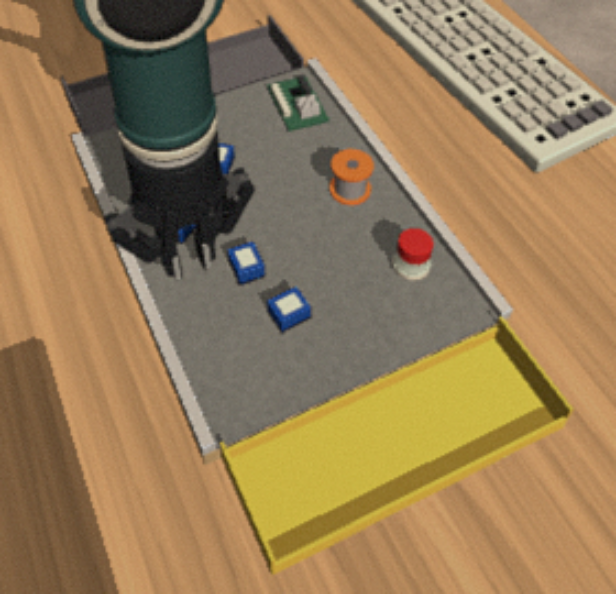

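Run:
```python
from h import *
c=read_camera("side")
for z in(.024,.03,.04,.05,.06): print(z,cast(c,[[281,245],[295,241],[283,226]],z).round(3)[:,:2].tolist())
w=read_camera("wrist"); cv2.imwrite("pics/w1.png",w["color"])
t=read_camera("top"); 
for b in blobs(t,(100,100,40),(130,255,255),.044,30): print(*b[:2],b[3])
```

```text
0.024 [[0.474, -0.057], [0.505, -0.06], [0.496, -0.011]]
0.03 [[0.473, -0.061], [0.504, -0.064], [0.495, -0.015]]
0.04 [[0.472, -0.068], [0.502, -0.071], [0.493, -0.023]]
0.05 [[0.47, -0.075], [0.5, -0.078], [0.491, -0.031]]
0.06 [[0.468, -0.082], [0.498, -0.085], [0.489, -0.038]]
[338. 272.] [ 0.491 -0.003  0.044] 261.0
[380. 245.] [ 0.536 -0.078  0.044] 85.0
[416. 236.] [ 0.55  -0.143  0.044] 262.0
[301. 232.] [0.563 0.06  0.044] 255.5
```

View pics/w1.png

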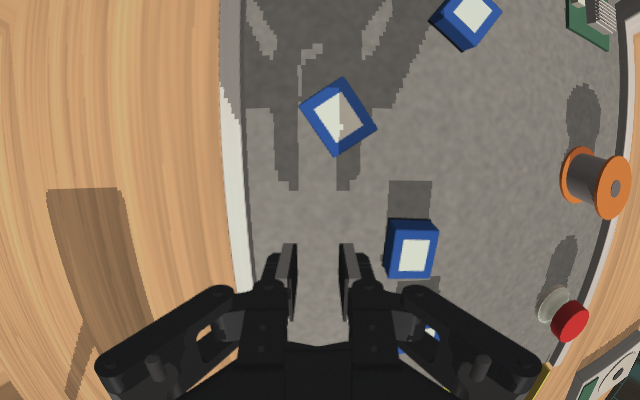

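The relay at wrist px (338,115) did not move: the fingertips passed over it, so the tips sit higher than I assumed. I'll go back and descend with force feedback.

Call:
{"op": "jog_arm", "data": {
  "deltas": [0, 0, -0.02, 0, 0, 0, -0.5, 0.05, 0.009, -0.02, 0, 0, 0, -0.5, 0.1, 0.009, -0.02, 0, 0, 0, -0.5, 0.12, 0.009, -0.02, 0, 0, 0, -0.5, 0.12, 0.009, -0.02, 0, 0, 0, -0.5, 0.12, 0.009, 0, 0, 0, 0, -0.5, 0.12, 0.009, 0.006, 0, 0, 0, -0.5, 0.12, 0.009, 0.006, 0, 0, 0, -0.5]
}}

```text
time: 3.85
tool_pos: [0.4875, 0.0466, 0.0381]
tcp_rot: [-2.219, -2.221, 0.004]
wrist_force: [-0.5, 0.2, 0.4]
width: 0.25
grip_force: 0.0
```

Call:
{"op": "jog_arm", "data": {
  "deltas": [0, 0, 0.003, 0, 0, 0, -0.5, 0, 0, 0.003, 0, 0, 0, -0.5]
}}

```text
time: 4.05
tool_pos: [0.489, 0.0465, 0.0363]
tcp_rot: [2.221, 2.222, 0.0]
wrist_force: [0.6, 0.6, -0.3]
width: 0.246
grip_force: 0.0
```

Call:
{"op": "jog_arm", "data": {
  "deltas": [0, 0, 0.003, 0, 0, 0, -0.5, 0, 0, 0.003, 0, 0, 0, -0.5]
}}

```text
time: 4.25
tool_pos: [0.4889, 0.0467, 0.0331]
tcp_rot: [2.221, 2.222, 0.0]
wrist_force: [-0.3, 0.4, -0.4]
width: 0.254
grip_force: 0.0
```

Call:
{"op": "jog_arm", "data": {
  "deltas": [0, 0, 0.003, 0, 0, 0, -0.5, 0, 0, 0.003, 0, 0, 0, -0.5]
}}

```text
time: 4.45
tool_pos: [0.4886, 0.0469, 0.0298]
tcp_rot: [-2.22, -2.222, 0.001]
wrist_force: [0.1, -0.0, 0.3]
width: 0.252
grip_force: 0.0
```

Call:
{"op": "jog_arm", "data": {
  "deltas": [0, 0, 0.003, 0, 0, 0, -0.5, 0, 0, 0.003, 0, 0, 0, -0.5]
}}

```text
time: 4.65
tool_pos: [0.4885, 0.0469, 0.0267]
tcp_rot: [-2.22, -2.222, 0.001]
wrist_force: [1.1, -0.4, -0.1]
width: 0.25
grip_force: 0.0
```

Run:
```python
from h import *
s=readout.read_state(); print(s["tool_pos"],s["wrist_force"])
c=read_camera("side"); cv2.imwrite("pics/s3.png",cv2.resize(c["color"][140:260,220:360],None,fx=4,fy=4))
```

```text
[0.48847821 0.04692675 0.02674104] [ 1.06833578 -0.39220402 -0.08071831]
```

View pics/s3.png

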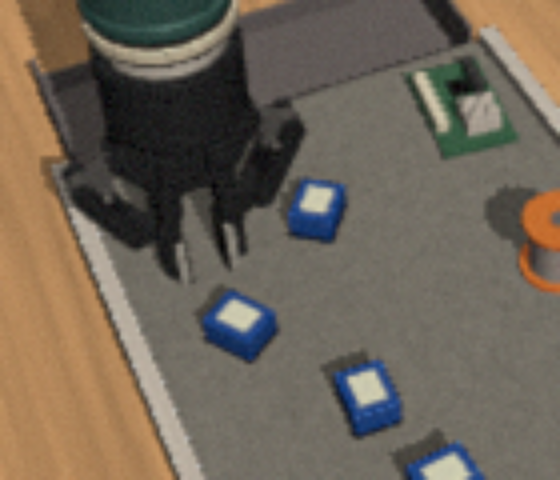

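Run:
```python
from h import *
c=read_camera("side")
for z in(.024,.03,.035,.04,.045): print(z,cast(c,[[266,210],[279,207]],z).round(3)[:,:2].tolist())
print([a for a in dir(bot) if a[0]!="_"], getattr(bot,'tip_extent'))
```

```text
0.024 [[0.477, 0.05], [0.507, 0.046]]
0.03 [[0.476, 0.045], [0.506, 0.041]]
0.035 [[0.475, 0.041], [0.505, 0.037]]
0.04 [[0.474, 0.037], [0.504, 0.032]]
0.045 [[0.473, 0.032], [0.503, 0.028]]
['MotionError', 'tip_extent'] 0.017
```

Call:
{"op": "jog_arm", "data": {
  "deltas": [0, 0, 0.002, 0, 0, 0, -0.5, 0, 0, 0.002, 0, 0, 0, -0.5]
}}

```text
time: 4.95
tool_pos: [0.4887, 0.0469, 0.0249]
tcp_rot: [-2.22, -2.222, 0.0]
wrist_force: [0.8, 1.0, 0.8]
width: 0.248
grip_force: 0.0
```

Call:
{"op": "jog_arm", "data": {
  "deltas": [0, 0, 0.002, 0, 0, 0, -0.5, 0, 0, 0.002, 0, 0, 0, -0.5]
}}

```text
time: 5.15
tool_pos: [0.4886, 0.0469, 0.0229]
tcp_rot: [-2.22, -2.222, 0.0]
wrist_force: [-0.7, -0.7, -0.6]
width: 0.25
grip_force: 0.0
```

Call:
{"op": "jog_arm", "data": {
  "deltas": [0, 0, 0.002, 0, 0, 0, -0.5, 0, 0, 0.002, 0, 0, 0, -0.5]
}}

```text
time: 5.35
tool_pos: [0.4886, 0.0469, 0.0209]
tcp_rot: [-2.22, -2.222, 0.001]
wrist_force: [0.3, -0.1, 0.6]
width: 0.253
grip_force: 0.0
```

Call:
{"op": "jog_arm", "data": {
  "deltas": [0, 0, 0.002, 0, 0, 0, -0.5, 0, 0, 0.002, 0, 0, 0, -0.5]
}}

```text
time: 5.55
tool_pos: [0.4886, 0.0469, 0.0189]
tcp_rot: [-2.22, -2.222, 0.001]
wrist_force: [-0.3, 0.0, 0.5]
width: 0.249
grip_force: 0.0
```

Call:
{"op": "jog_arm", "data": {
  "deltas": [0, 0, 0.002, 0, 0, 0, -0.5, 0, 0, 0.002, 0, 0, 0, -0.5]
}}

```text
time: 5.75
tool_pos: [0.4886, 0.0469, 0.0169]
tcp_rot: [-2.22, -2.222, 0.001]
wrist_force: [-0.4, 0.7, 0.2]
width: 0.254
grip_force: 0.0
```

Call:
{"op": "jog_arm", "data": {
  "deltas": [0, 0, 0.002, 0, 0, 0, -0.5, 0, 0, 0.002, 0, 0, 0, -0.5]
}}

```text
time: 5.95
tool_pos: [0.489, 0.0469, 0.0163]
tcp_rot: [-2.22, -2.222, 0.001]
wrist_force: [-3.3, -0.0, 9.6]
width: 0.251
grip_force: 5.0
```

Run:
```python
from h import *
print(readout.read_state()["wrist_force"])
c=read_camera("side"); cv2.imwrite("pics/s4.png",cv2.resize(c["color"][170:240,240:320],None,fx=7,fy=7))
```

```text
[-3.30654222 -0.01648819  9.63239662]
```

View pics/s4.png

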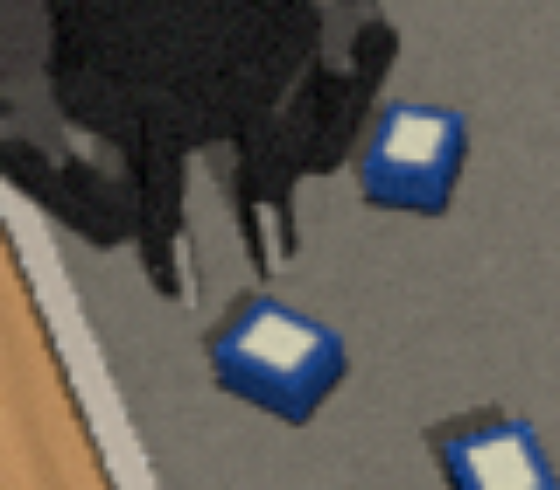

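Contact came at reported z ≈ 0.0165: the tips (crop ~190,300 and ~270,270) are on the mat. I'll raise 6 mm and sweep.

Call:
{"op": "jog_arm", "data": {
  "deltas": [0, 0, -0.006, 0, 0, 0, -0.5, -0.015, 0, -0.006, 0, 0, 0, -0.5, -0.03, 0, -0.006, 0, 0, 0, -0.5, -0.045, 0, -0.006, 0, 0, 0, -0.5, -0.06, 0, -0.006, 0, 0, 0, -0.5, -0.075, -0.002, -0.006, 0, 0, 0, -0.5, -0.09, -0.004, -0.006, 0, 0, 0, -0.5, -0.105, -0.006, -0.006, 0, 0, 0, -0.5]
}}

```text
time: 6.8
tool_pos: [0.4832, -0.0586, 0.0214]
tcp_rot: [2.22, 2.222, 0.001]
wrist_force: [0.6, -0.4, 0.3]
width: 0.255
grip_force: 0.3
```

Run:
```python
from h import *
for n,z in(("top",.044),("side",.036)):
  for b in blobs(read_camera(n),(100,100,40),(130,255,255),z,30): print(n,*b[:2],b[3])
```

```text
top [380. 246.] [ 0.535 -0.078  0.044] 73.5
top [416. 236.] [ 0.55  -0.143  0.044] 262.0
top [301. 232.] [0.563 0.06  0.044] 258.5
side [331. 260.] [ 0.552 -0.144  0.036] 223.0
side [290. 249.] [ 0.485 -0.083  0.036] 223.5
side [312. 239.] [ 0.537 -0.079  0.036] 192.0
side [302. 192.] [0.57  0.057 0.036] 40.5
side [ 27. 113.] [-0.063  0.723  0.036] 223.5
```

Call:
{"op": "jog_arm", "data": {
  "deltas": [-0.015, 0, 0, 0, 0, 0, -0.5, -0.03, -0.001, 0, 0, 0, 0, -0.5, -0.045, -0.002, 0, 0, 0, 0, -0.5, -0.06, -0.003, 0, 0, 0, 0, -0.5, -0.075, -0.004, 0, 0, 0, 0, -0.5, -0.09, -0.005, 0, 0, 0, 0, -0.5, -0.105, -0.006, 0, 0, 0, 0, -0.5, -0.12, -0.006, 0, 0, 0, 0, -0.5]
}}

```text
time: 7.7
tool_pos: [0.4769, -0.1792, 0.0211]
tcp_rot: [-2.221, -2.222, -0.0]
wrist_force: [0.4, -0.3, 0.6]
width: 0.247
grip_force: 0.2
```

Call:
{"op": "jog_arm", "data": {
  "deltas": [-0.012, 0, 0, 0, 0, 0, -0.5, -0.024, 0, 0, 0, 0, 0, -0.5, -0.036, 0, 0, 0, 0, 0, -0.5, -0.048, 0, 0, 0, 0, 0, -0.5, -0.06, 0, 0, 0, 0, 0, -0.5, -0.072, 0, 0, 0, 0, 0, -0.5, -0.084, 0, 0, 0, 0, 0, -0.5]
}}

```text
time: 8.4
tool_pos: [0.4771, -0.2631, 0.0211]
tcp_rot: [-2.22, -2.223, 0.0]
wrist_force: [0.8, 0.5, 0.7]
width: 0.247
grip_force: 0.0
```

Run:
```python
from h import *
for n,z in(("top",.044),("side",.036)):
  for b in blobs(read_camera(n),(100,100,40),(130,255,255),z,30): print(n,*b[:2],b[3])
```

```text
top [380. 246.] [ 0.535 -0.078  0.044] 252.5
top [416. 236.] [ 0.55  -0.142  0.044] 266.0
top [301. 232.] [0.563 0.06  0.044] 256.5
side [339. 337.] [ 0.497 -0.29   0.036] 290.0
side [ 27. 113.] [-0.063  0.723  0.036] 224.0
```

Relay A is in the tray. Next is B, with C in front of it.

Call:
{"op": "jog_arm", "data": {
  "deltas": [0, 0, -0.045, 0, 0, 0, -0.5, 0.03, 0.02, -0.055, 0, 0, 0, -0.5, 0.08, 0.06, -0.055, 0, 0, 0, -0.5, 0.13, 0.06, -0.055, 0, 0, 0, -0.5, 0.18, 0.06, -0.055, 0, 0, 0, -0.5, 0.228, 0.06, -0.055, 0, 0, 0, -0.5, 0.228, 0.06, -0.045, 0, 0, 0, -0.5, 0.228, 0.06, -0.02, 0, 0, 0, -0.5]
}}

```text
time: 9.3
tool_pos: [0.5393, -0.032, 0.043]
tcp_rot: [2.213, 2.224, 0.006]
wrist_force: [0.9, -0.6, -0.8]
width: 0.253
grip_force: 0.0
```

Call:
{"op": "jog_arm", "data": {
  "deltas": [0, 0, 0.01, 0, 0, 0, -0.5, 0, 0, 0.02, 0, 0, 0, -0.5, 0, 0, 0.02, 0, 0, 0, -0.5]
}}

```text
time: 9.6
tool_pos: [0.5354, -0.0346, 0.0195]
tcp_rot: [-2.22, -2.22, 0.003]
wrist_force: [-0.4, -0.3, 1.0]
width: 0.249
grip_force: 0.0
```

Call:
{"op": "jog_arm", "data": {
  "deltas": [-0.012, 0, 0, 0, 0, 0, -0.5, -0.024, 0, 0, 0, 0, 0, -0.5, -0.036, 0, 0, 0, 0, 0, -0.5, -0.048, 0, 0, 0, 0, 0, -0.5, -0.06, 0, 0, 0, 0, 0, -0.5, -0.072, 0, 0, 0, 0, 0, -0.5, -0.084, 0, 0, 0, 0, 0, -0.5, -0.096, 0, 0, 0, 0, 0, -0.5]
}}

```text
time: 10.4
tool_pos: [0.537, -0.1311, 0.0212]
tcp_rot: [-2.221, -2.222, -0.0]
wrist_force: [0.6, 1.4, 0.9]
width: 0.248
grip_force: 0.5
```

Run:
```python
from h import *
for n,z in(("top",.044),("side",.036)):
  for b in blobs(read_camera(n),(100,100,40),(130,255,255),z,30): print(n,*b[:2],b[3])
```

```text
top [302. 232.] [0.563 0.059 0.044] 250.5
side [340. 337.] [ 0.497 -0.291  0.036] 291.0
side [335. 273.] [ 0.545 -0.174  0.036] 473.5
side [295. 192.] [0.556 0.064 0.036] 36.5
side [ 27. 113.] [-0.062  0.722  0.036] 229.0
```

Call:
{"op": "jog_arm", "data": {
  "deltas": [-0.012, 0, 0, 0, 0, 0, -0.5, -0.024, 0, 0, 0, 0, 0, -0.5, -0.036, 0.001, 0, 0, 0, 0, -0.5, -0.048, 0.002, 0, 0, 0, 0, -0.5, -0.06, 0.003, 0, 0, 0, 0, -0.5, -0.07, 0.003, 0, 0, 0, 0, -0.5, -0.08, 0.003, 0, 0, 0, 0, -0.5]
}}

```text
time: 11.2
tool_pos: [0.5401, -0.211, 0.0212]
tcp_rot: [-2.221, -2.222, -0.0]
wrist_force: [0.5, -0.4, -0.4]
width: 0.251
grip_force: 0.2
```

Run:
```python
from h import *
c=read_camera("side"); cv2.imwrite("pics/s5.png",cv2.resize(c["color"][200:390,250:470],None,fx=3,fy=3))
for b in blobs(c,(100,100,40),(130,255,255),.036,30): print(*b[:2],b[3])
```

```text
[340. 337.] [ 0.497 -0.291  0.036] 291.0
[355. 306.] [ 0.548 -0.252  0.036] 421.5
[298. 192.] [0.564 0.06  0.036] 140.0
[ 27. 113.] [-0.062  0.722  0.036] 229.5
```

View pics/s5.png

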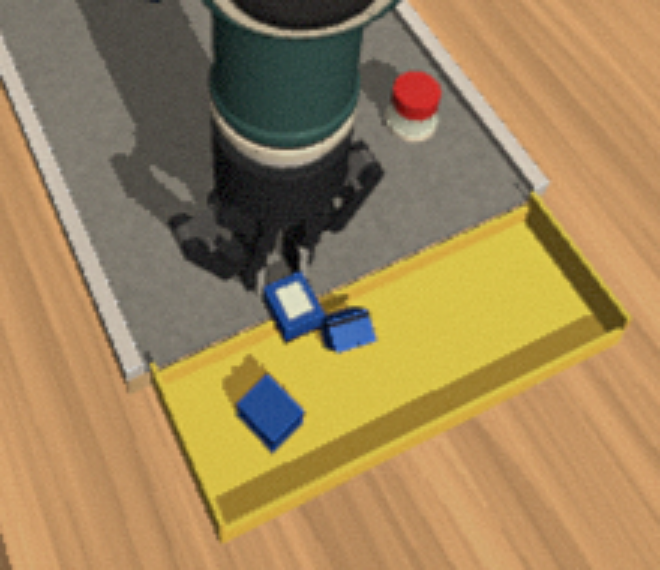

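The side view shows A in the tray (crop 270,410), C fallen in (350,328), and B at the edge (295,305). I'll push on, then go to D.

Call:
{"op": "jog_arm", "data": {
  "deltas": [-0.01, 0, 0, 0, 0, 0, -0.5, -0.02, 0, 0, 0, 0, 0, -0.5, -0.03, 0, 0, 0, 0, 0, -0.5, -0.04, 0, 0, 0, 0, 0, -0.5, -0.05, 0, 0, 0, 0, 0, -0.5, -0.05, 0, 0, 0, 0, 0, -0.5, -0.05, 0, -0.04, 0, 0, 0, -0.5, -0.05, 0, -0.06, 0, 0, 0, -0.5]
}}

```text
time: 12.05
tool_pos: [0.5407, -0.2603, 0.0828]
tcp_rot: [2.22, 2.221, 0.001]
wrist_force: [1.1, -0.7, 0.0]
width: 0.251
grip_force: 0.0
```

Call:
{"op": "jog_arm", "data": {
  "deltas": [0.05, 0.02, 0, 0, 0, 0, -0.5, 0.1, 0.023, 0, 0, 0, 0, -0.5, 0.15, 0.023, 0, 0, 0, 0, -0.5, 0.2, 0.023, 0, 0, 0, 0, -0.5, 0.25, 0.023, 0, 0, 0, 0, -0.5, 0.3, 0.023, 0, 0, 0, 0, -0.5, 0.35, 0.023, 0, 0, 0, 0, -0.5, 0.372, 0.023, 0, 0, 0, 0, -0.5]
}}

```text
time: 12.85
tool_pos: [0.5622, 0.1159, 0.0813]
tcp_rot: [-2.217, -2.225, -0.001]
wrist_force: [0.4, -0.1, 0.5]
width: 0.251
grip_force: 0.0
```

Run:
```python
from h import *
print(readout.read_state()["tool_pos"])
c=read_camera("side"); cv2.imwrite("pics/s6.png",cv2.resize(c["color"][120:390,200:470],None,fx=2.2,fy=2.2))
for b in blobs(c,(100,100,40),(130,255,255),.036,30): print(*b[:2],b[3])
```

```text
[0.56218857 0.11586683 0.08133306]
[354. 328.] [ 0.527 -0.288  0.036] 839.0
[298. 192.] [0.564 0.06  0.036] 148.5
[ 27. 113.] [-0.062  0.722  0.036] 188.5
[127.  34.] [0.266 1.176 0.036] 237.5
```

View pics/s6.png

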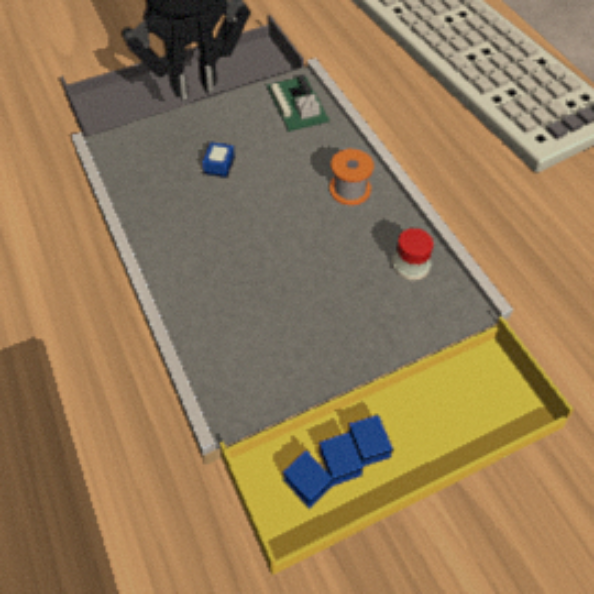

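A, B and C are in the tray (crop ~308,478 to 370,440). Now D (crop 218,158).

Call:
{"op": "jog_arm", "data": {
  "deltas": [-0.002, 0, 0.025, 0, 0, 0, -0.5, -0.002, 0, 0.05, 0, 0, 0, -0.5, -0.002, 0, 0.06, 0, 0, 0, -0.5, -0.002, 0, 0.06, 0, 0, 0, -0.5]
}}

```text
time: 13.3
tool_pos: [0.5607, 0.1096, 0.0192]
tcp_rot: [-2.219, -2.22, 0.006]
wrist_force: [-0.7, -0.3, -0.7]
width: 0.252
grip_force: 0.0
```

Call:
{"op": "jog_arm", "data": {
  "deltas": [-0.015, 0, 0, 0, 0, 0, -0.5, -0.03, 0, 0, 0, 0, 0, -0.5, -0.045, 0, 0, 0, 0, 0, -0.5, -0.06, 0.001, 0, 0, 0, 0, -0.5, -0.075, 0.002, 0, 0, 0, 0, -0.5, -0.09, 0.004, 0, 0, 0, 0, -0.5, -0.105, 0.006, 0, 0, 0, 0, -0.5, -0.12, 0.008, 0, 0, 0, 0, -0.5]
}}

```text
time: 14.1
tool_pos: [0.5712, -0.0113, 0.0213]
tcp_rot: [2.221, 2.222, 0.0]
wrist_force: [-0.2, 1.9, 1.3]
width: 0.249
grip_force: 1.0
```

Run:
```python
from h import *
c=read_camera("side")
for b in blobs(c,(100,100,40),(130,255,255),.036,30): print(*b[:2],b[3])
```

```text
[354. 328.] [ 0.527 -0.287  0.036] 840.5
[316. 218.] [ 0.569 -0.032  0.036] 181.5
[ 27. 114.] [-0.062  0.721  0.036] 225.5
[127.  34.] [0.266 1.176 0.036] 238.5
```

Call:
{"op": "jog_arm", "data": {
  "deltas": [-0.015, 0.002, 0, 0, 0, 0, -0.5, -0.03, 0.004, 0, 0, 0, 0, -0.5, -0.045, 0.006, 0, 0, 0, 0, -0.5, -0.06, 0.008, 0, 0, 0, 0, -0.5, -0.075, 0.01, 0, 0, 0, 0, -0.5, -0.09, 0.012, 0, 0, 0, 0, -0.5, -0.105, 0.013, 0, 0, 0, 0, -0.5, -0.12, 0.014, 0, 0, 0, 0, -0.5]
}}

```text
time: 14.95
tool_pos: [0.585, -0.1313, 0.0211]
tcp_rot: [-2.22, -2.222, 0.0]
wrist_force: [-0.8, -0.1, -0.6]
width: 0.251
grip_force: 0.1
```

Run:
```python
from h import *
c=read_camera("side")
for b in blobs(c,(100,100,40),(130,255,255),.036,30): print(*b[:2],b[3])
```

```text
[354. 328.] [ 0.527 -0.287  0.036] 841.0
[347. 257.] [ 0.583 -0.152  0.036] 218.0
[ 27. 113.] [-0.062  0.723  0.036] 195.0
[127.  35.] [0.264 1.162 0.036] 134.5
```

Call:
{"op": "jog_arm", "data": {
  "deltas": [-0.014, 0, 0, 0, 0, 0, -0.5, -0.028, 0, 0, 0, 0, 0, -0.5, -0.042, 0, 0, 0, 0, 0, -0.5, -0.056, 0, 0, 0, 0, 0, -0.5, -0.068, 0, 0, 0, 0, 0, -0.5, -0.08, 0, 0, 0, 0, 0, -0.5, -0.09, 0, 0, 0, 0, 0, -0.5, -0.1, 0, 0, 0, 0, 0, -0.5]
}}

```text
time: 15.8
tool_pos: [0.5855, -0.2309, 0.0214]
tcp_rot: [2.22, 2.222, 0.001]
wrist_force: [1.9, 0.8, 2.4]
width: 0.251
grip_force: 1.5
```

Call:
{"op": "jog_arm", "data": {
  "deltas": [-0.01, 0, 0, 0, 0, 0, -0.5, -0.02, 0, 0, 0, 0, 0, -0.5, -0.03, 0, 0, 0, 0, 0, -0.5, -0.03, 0, 0, 0, 0, 0, -0.5, -0.03, 0, -0.05, 0, 0, 0, -0.5, -0.03, 0, -0.1, 0, 0, 0, -0.5, 0.1, -0.05, -0.14, 0, 0, 0, -0.5, 0.15, -0.05, -0.14, 0, 0, 0, -0.5]
}}

```text
time: 16.6
tool_pos: [0.5569, -0.1684, 0.1467]
tcp_rot: [2.221, 2.217, 0.002]
wrist_force: [0.1, 0.7, 0.1]
width: 0.25
grip_force: 0.0
```

Run:
```python
from h import *
c=read_camera("side"); cv2.imwrite("pics/s7.png",cv2.resize(c["color"][120:390,200:470],None,fx=2.2,fy=2.2))
for n,z in(("side",.023),("top",.023)):
  for b in blobs(read_camera(n),(100,100,40),(130,255,255),z,30): print(n,*b[:2],b[3])
```

```text
side [363. 332.] [ 0.542 -0.296  0.023] 1002.0
side [ 27. 113.] [-0.071  0.748  0.023] 226.5
side [127.  34.] [0.264 1.211 0.023] 237.5
top [486. 206.] [ 0.599 -0.278  0.023] 45.0
```

View pics/s7.png

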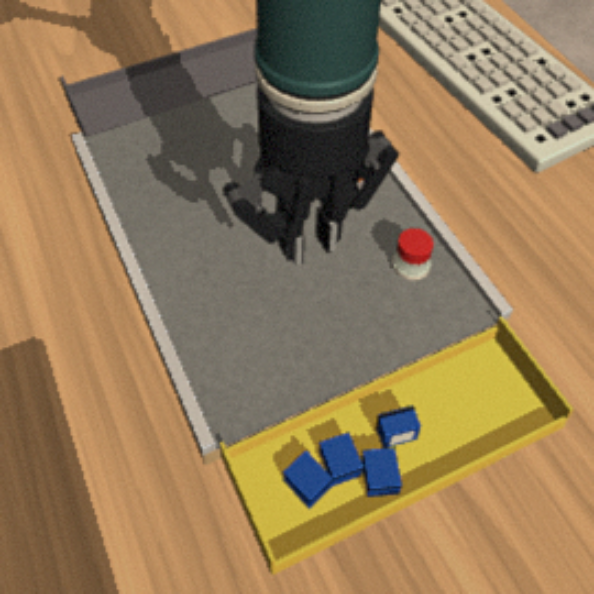

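All four relays are inside the tray (crop 308,478; 342,457; 382,470; 398,428). The jar (415,250) stands untouched.

Call:
{"op": "jog_arm", "data": {
  "deltas": [0, 0, -0.02, 0, 0, 0, -0.5, 0, 0, -0.02, 0, 0, 0, -0.5, 0, 0, -0.02, 0, 0, 0, -0.5, 0, 0, -0.02, 0, 0, 0, -0.5]
}}

```text
time: 17.15
tool_pos: [0.5556, -0.1679, 0.1628]
tcp_rot: [-2.22, -2.221, 0.002]
wrist_force: [-0.7, 0.5, -0.4]
width: 0.254
grip_force: 0.0
```

```bash
python3 -c "
from h import *
print(finish_job())"
```

```text
the job is handed in; nothing more can be done
None
```

All four relays were swept into the yellow tray and the job was handed in at about 17 s; the fingers stayed clear of the circuit board, spool and jar, though the arm hid the circuit board and spool in the final picture, and no verdict came back.

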